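# Seat a keyed filter cartridge in a microscope light source and latch it

### The arm

A 7-joint arm with a two-finger parallel gripper is mounted at the origin on the work surface. World frame = base frame: x ahead of the robot, y to its left, z up, the work surface at z = 0. Lengths are in m, angles in rad, forces in N, time in s.
With the tool pointing down it reaches from about 0.4 to 0.85 m from the base axis. Payload 4.5 kg.
Tool frame: the origin (TCP) lies midway between the tips of the shut fingers; the grasp point (between the pads) lies 19 mm behind it; y points along the fingers, z is the direction in which the jaws open and shut, and the axes are right-handed (so a half turn about y gives the same grasp; the last joint's range is limited). The gripper opens to 88 mm and grips with 3 to 60 N. Pads are 18 mm wide; open, the fingers measure 123 mm over their backs; the gripper's body (75 mm by 187 mm) begins 45 mm behind the grasp point.
Start: joints at [-1.291, 0.689, -0.195, 1.565, 0.157, 0.902, -0.215], TCP at [0.152, 0.606, 0.202] pointing down, gripper open.
Joint ranges: [-3.01, 3.01], [-0.46, 2.08], [-1.47, 1.51], [0.13, 2.56], [-1, 4.14], [0.04, 2.09], [-2.66, 2.66]. Speed limits (rad/s): [2.57, 2.57, 3.14, 3.14, 3.14, 3.14, 3.14].

### API

Orientations are given as a unit quaternion [x, y, z, w].
In Python, from plant import r, snapshot, get_calibration, job, boxes_of gives the robot as it stands. The module is installed in compiled form; this text tells all that it offers.
- The arm moves only by the shell command python3 -m handwheel 'ROWS' [OPENING] [FORCE]. ROWS is JSON, a list that holds one entry, the list of rows, each a list of 6 numbers: the shift along the tool's x, y, z as a fraction of full scale, then the turn, a rotation vector about the tool's x, y, z as a fraction of full scale. In form: [[[x, y, z, wx, wy, wz], ...]]. A call has 1 to 12 rows; each row is the pose to reach, as a shift and turn from the pose commanded when the call began, along the tool's axes at that moment, turning the shorter way round; what a row does not reach only later rows make up. Full scale, the value 1, is 100 cm for a shift and 180 degrees for a turn. A row lasts 1/12 s, in which the tool goes at most 41.7 mm and 7.16 degrees, less where a joint would pass 70% of its speed; a pose out of reach is approached as far as the arm can. A call with a number of a shift or a turn outside -1 to 1 is refused whole. A call with a gripper value outside its range is refused whole. OPENING is the opening, from -1 (shut) to 1 (fully open), set as the call begins (- or left out, the last holds). The fingers move at their own pace and stop on an object; FORCE is the grip in N (left out, the last holds). Time passes only in rows, so rows that repeat a pose let the fingers close. It gives the time, the measured TCP pose, the force and the opening at its end, in the units of the state.
- r.get_state(): the state, without advancing time (a new reading comes with each control period).
- snapshot(name): name is "scene" or "top" or "wrist"; returns the picture (420x560x3 uint8, red, green, blue); there is no depth.
- get_calibration(name): a dict with "fx", "fy", "cx", "cy" (pixels), "k1" (the pictures are not rectified: a ray, as slopes to the right and down, at radius r is drawn at 1 + k1 r^2 times it, then the intrinsics apply), "T" (4x4, takes a point from camera to world coordinates). Camera axes: x right, y down, z forward; pixel columns grow to the right and rows downward; lengths in m; the calibration is good to about 2 mm. A picture is of the moment at which its call begins: read the wrist's pose just before it. get_calibration takes no time and is no camera call; for the wrist camera it gives the pose at the moment of the call.
- job.finish_job(): hands the job in, once; it reports no verdict.
Trained networks look in the newest picture that a camera, given by its name, has taken for a name from the list of things; names that differ only in an ending like _2 or _b are one class to them, and where a whole thing is asked for, a point or a joint stands for the part that bears it (a point fixed in the world has none). Each returns a list of dicts, best first, with "confidence" (0 to 1); they miss things now and then, are a little off and sometimes report something else, mostly with a low value. They report only what shows in the picture. A call takes as long as a camera call.
- boxes_of(thing, camera): "bbox" ([left, top, right, bottom] in pixels, round what is visible of it).
The state is a dict: "clock": time; "q": joint angles; "qd": joint speeds; "joint_torque": joint torques, N m; "tool_pos": TCP position; "eef_rot": TCP orientation; "contact_force": force on the tool from outside, world axes, zero at the start; "moment": the same for the moment, N m; "opening": opening from 0.0 (shut) to 1.0 (fully open).
Only numpy, scipy, OpenCV 4.12 (cv2) and the standard library are available. Lean on these libraries where they do the work, as an engineer would, in place of code of your own. Each camera call takes 0.05 s, during which the arm holds its last target. There are 200 camera calls.

### The job

Put the filter cartridge from the mat into the round port of the microscope's light source: lower it in, press lightly and turn it until you feel its notches find the keys inside, and let it down fully home; never force it. Let go, then slide the red latch all the way over its rim. Leave the slide box, the oil bottle and the objective where they stand.

Things in the scene. Friction and masses are not known exactly. Their poses are not given: they have to be found in the camera images.
- filter: Loose black disc, 60 mm diameter, 20 mm thick, 140 g, with an aluminium grip bar. Origin: centre of underside, z up. Its rim has three notches, full thickness, 6 mm deep, 12 mm wide at the inner end and 15 at the rim, at 0, 100 and 215 degrees (counter-clockwise from above, from its +x; a white mark shows the one at 0). Starts flat on the mat.
- filter_bar (a point): Centre of the cartridge's grip bar, 47 mm above the underside, axes as the cartridge's. The bar is 34 mm long (x), 12 mm wide (y) and 22 mm high (36 to 58 mm above the underside), on two short posts over the disc, whose top is at 20 mm.
- mat: Fixed blue mat, 100 x 100 x 4 mm, on which the cartridge starts. Origin: centre of its underside.
- lamp: Fixed white light-source box, 170 (x) x 160 (y) x 58 mm high, with a round port in its top. Origin: on the bench below the port's centre, z up; the latch is on the port's +x side. The cartridge must not be pressed against it with more than 40 N; 3 to 8 N is enough to feel the keys.
- port (a point): Centre of the port's mouth, 58 mm above the bench; axes as the lamp's. The port is a chamfered bore, 63 mm diameter, 22 mm deep, with a flat floor. Fully home, the cartridge's underside is on that floor, 36 mm above the bench, its disc's top 2 mm below the mouth.
- key_level (a point): Point on the port's axis level with the key tops, 48 mm above the bench; lamp's axes. Three brass keys, 8 mm wide, reach 6 mm in from the bore's wall, 12 mm up from the floor, in the notches' 0, 100, 215 degree pattern, on a clamped ring turned counter-clockwise by an unknown 0.12 to 0.9 rad from the lamp's +x. Unmatched, the cartridge rides on them; within 0.07 rad of the ring it drops.
- latch_knob (a point): Centre of the top of the latch's red grip, 101 mm above the bench. The grip is 16 mm (lamp x) by 20 mm (lamp y), from 66 to 101 mm high. Open, it stands 71 mm from the port's axis on the lamp's +x side; it closes towards the port. A guide rail, top 68 mm above the bench, runs each side, 11 to 16 mm from the centre line.
- latch (a joint): Latch travel, m: 0 open (its steel tongue, 60 to 66 mm above the bench, ends 41 mm from the port's axis), 0.018 closed (tongue 7 mm over the cartridge's rim, at its stop). Slides with about 2 N of friction and stays where left. A cartridge that is not home stands in its way.
- slidebox: Bystander: blue slide box with white lid, 90 x 60 x 38 mm. Origin: centre of its underside.
- oil: Bystander: amber bottle, 36 mm in diameter, 75 mm high. Origin: centre of its underside.
- objective: Bystander: steel microscope objective, 30 mm in diameter, 50 mm high, standing nose up. Origin: centre of its underside.

How it is judged:
On the way, in this order (a step that is already met when the one before it is completed fails the run):
1. the cartridge is lifted off the mat (height (world z) of filter above 0.03 m), for 0.1 s.
2. the cartridge is fully home in the port, on its keys, with the latch still open (z of filter in the frame of lamp between 0.033 and 0.0385 m and horizontal distance between filter and lamp below 0.004 m and angle between filter's own z axis and vertical below 0.06 rad and value of joint latch below 0.008 m), for 0.2 s.
At the end, for the whole second after the job is handed in: The cartridge is fully home in the port (underside within 2.5 mm of the port's floor, centred within 4 mm, level within 0.06 rad) and at rest, and the latch is slid at least 15 mm of its 18 mm over it (z of filter in the frame of lamp between 0.033 and 0.0385 m and horizontal distance between filter and lamp below 0.004 m and angle between filter's own z axis and vertical below 0.06 rad and value of joint latch above 0.015 m and linear speed of filter below 0.01 m/s); the robot touches nothing.
It fails at once if the cartridge is pressed against the lamp with more than 40 N (contact force between filter and lamp above 40 N).
It fails at once if the slide box is shifted by more than 20 mm or tipped (distance of slidebox from where it was at the start of the episode above 0.02 m or angle between slidebox's own z axis and vertical above 0.3 rad).
It fails at once if the oil bottle is shifted by more than 20 mm or tipped (distance of oil from where it was at the start of the episode above 0.02 m or angle between oil's own z axis and vertical above 0.3 rad).
It fails at once if the objective is shifted by more than 20 mm or tipped (distance of objective from where it was at the start of the episode above 0.02 m or angle between objective's own z axis and vertical above 0.3 rad).
It also fails if it takes over 58 s, if anything falls off the work surface, if the arm or the gripper's body presses on something with over 40 N, if the wrist force passes 120 N, or if a joint passes its speed limit or range.

## Working session

There is one attempt and no reset: what is moved stays moved. The work goes in short steps, Python scripts to look and compute and a shell command to move; the robot and the scene stay as the last step left them, time stands still between calls to the robot, and variables do not carry over. Pictures are saved under pics/ and viewed, about 8 in all and at most 12, crops included, and the job is handed in when it is done.

```bash
mkdir -p pics; ls
cat > h.py <<'E'
import numpy as np, cv2
from scipy.spatial.transform import Rotation as R
from plant import r, snapshot, get_calibration, job, boxes_of
def ray(c,u,v):
    x=(u-c["cx"])/c["fx"]; y=(v-c["cy"])/c["fy"]
    K=np.array([[c["fx"],0,c["cx"]],[0,c["fy"],c["cy"]],[0,0,1.]])
    p=cv2.undistortPoints(np.array([[[u,v]]],float),K,np.array([c["k1"],0,0,0.]))[0,0]
    T=np.array(c["T"]); return T[:3,3],T[:3,:3]@np.array([p[0],p[1],1])
def at(c,u,v,z):
    o,d=ray(c,u,v); return (o+d*(z-o[2])/d[2]).round(4)
def proj(c,P):
    T=np.array(c["T"]); q=T[:3,:3].T@(np.array(P)-T[:3,3]); x,y=q[:2]/q[2]; s=1+c["k1"]*(x*x+y*y)
    return np.array([c["fx"]*x*s+c["cx"],c["fy"]*y*s+c["cy"]]).round(1)
def save(img,n): cv2.imwrite("pics/"+n,img[...,::-1])
def st():
    s=r.get_state(); return s,np.array(s["tool_pos"]),R.from_quat(s["eef_rot"])
def delta(p=None,Rm=None):
    "rows numbers for goal pose"
    s,t,Q=st(); out=np.zeros(6)
    if p is not None: out[:3]=Q.inv().apply(np.array(p)-t)
    if Rm is not None: out[3:]=(Q.inv()*R.from_matrix(Rm)).as_rotvec()/np.pi
    return out.round(4)
E
python3 - <<'E'
from h import *
s,t,Q=st(); print(s["clock"],t,Q.as_matrix().round(3).tolist(),s["contact_force"],s["opening"])
for n in ("top","scene"):
    im=snapshot(n); save(im,n+"0.png"); c=get_calibration(n); print(n,np.array(c["T"]).round(3).tolist(),c["fx"],c["k1"])
    for th in ("filter","mat","lamp","latch","slidebox","oil","objective"):
        for b in boxes_of(th,n)[:2]: print(th,np.round(b["bbox"],1).tolist(),round(b["confidence"],2))
E
```

```text
pics
0.0 [0.15196454 0.60554082 0.20122125] [[0.97, -0.0, 0.243], [-0.243, -0.002, 0.97], [0.0, -1.0, -0.002]] [-0.11252928 -0.00477203 -0.05585944] 1.000712865144912
top [[-0.023, -0.997, 0.071, 0.529], [-1.0, 0.023, -0.0, -0.052], [-0.001, -0.071, -0.997, 0.88], [0.0, 0.0, 0.0, 1.0]] 399.77009796805345 0.040682984995723995
filter [317.3, 184.1, 352.6, 209.2] 0.58
mat [307.8, 166.6, 358.7, 219.3] 0.74
lamp [159.7, 211.4, 255.3, 311.7] 0.66
latch [188.9, 220.9, 207.9, 244.1] 0.65
slidebox [300.7, 250.0, 347.2, 298.6] 0.78
oil [383.0, 223.1, 406.3, 242.4] 0.59
objective [266.5, 137.8, 279.1, 152.7] 0.58
scene [[-0.81, 0.341, -0.476, 0.932], [0.586, 0.481, -0.652, 0.403], [0.007, -0.807, -0.59, 0.496], [0.0, 0.0, 0.0, 1.0]] 394.42191223000924 0.023164995397001863
filter [216.7, 180.8, 244.7, 218.2] 0.82
mat [204.4, 196.9, 262.7, 232.9] 0.65
lamp [311.7, 198.2, 446.5, 317.2] 0.84
latch [349.9, 235.4, 377.9, 266.1] 0.93
latch [310.9, 198.3, 445.6, 319.2] 0.62
slidebox [284.8, 168.5, 329.2, 207.2] 0.74
slidebox [218.1, 182.0, 247.2, 217.6] 0.63
oil [226.7, 143.8, 245.6, 178.5] 0.81
oil [280.6, 170.9, 327.9, 205.4] 0.47
objective [204.3, 250.9, 223.8, 281.8] 0.69
```

Run:
```python
from h import *
a=cv2.imread("pics/top0.png")[120:330,140:420]; cv2.imwrite("pics/t1.png",cv2.resize(a,None,fx=2.85,fy=2.85,interpolation=cv2.INTER_CUBIC))
c=get_calibration("top")
for n,u,v,z in [("matc",333.2,193,.004),("filt",335,196.6,.04),("lampc",207.5,261.5,.05),("latch",198.4,232.5,.09),("oil",394,233,.06),("obj",273,145,.04),("sb",324,274,.03)]: print(n,at(c,u,v,z))
```

```text
matc [ 0.6292 -0.1749  0.004 ]
filt [ 0.6173 -0.1734  0.04  ]
lampc [0.488  0.0953 0.05  ]
latch [0.5472 0.1055 0.09  ]
oil [ 0.5377 -0.2881  0.06  ]
obj [ 0.7308 -0.045   0.04  ]
sb [ 0.4552 -0.1462  0.03  ]
```

View pics/t1.png

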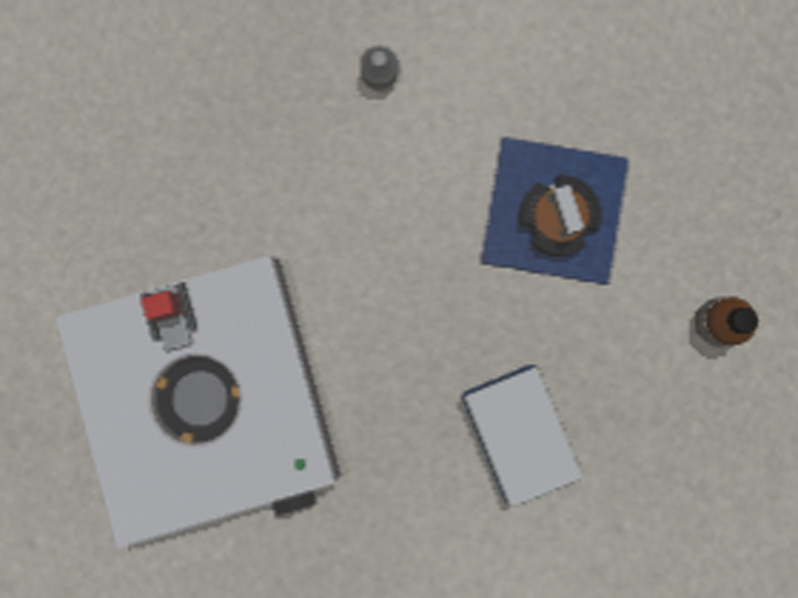

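The picture shows the lamp at lower left, with its port at crop (196,399) and its red latch at (160,305). The brass keys are at about (162,383), (235,392) and (188,438). The cartridge is on the mat at (562,213), with its bar tilted.

Run:
```python
from h import *
c=get_calibration("top")
g=lambda x,y,z: at(c,140+x/2.85,120+y/2.85,z)
port=g(196,399,.058);kn=g(160,305,.101);print("port",port,"knob",kn,"axis",np.degrees(np.arctan2(*(kn-port)[1::-1])),np.linalg.norm((kn-port)[:2]))
C=[g(*p,.058) for p in [(60,317),(272,258),(335,483),(125,545)]]
print("sides",[(np.linalg.norm(C[i]-C[i-1]).round(3),np.degrees(np.arctan2(*(C[i]-C[i-1])[1::-1])).round(1)) for i in range(4)])
for p in [(162,383),(235,392),(188,438)]:
    d=g(*p,.048)-port; print("key",d,np.degrees(np.arctan2(d[1],d[0])).round(1))
a,b=g(556,186,.058),g(579,231,.058); print("bar",(a+b)/2,np.degrees(np.arctan2(*(b-a)[1::-1])),np.linalg.norm(a-b))
# tool down, tool z (jaw) dir angle phi
import math
for goal,z in ((((a+b)/2)[:2],.26),):
    d=b-a; phi=math.atan2(d[1],d[0])+math.pi/2
    for s in (0,math.pi):
        zz=np.array([math.cos(phi+s),math.sin(phi+s),0]);yy=np.array([0,0,-1.]);M=np.c_[np.cross(yy,zz),yy,zz]
        print(delta([*goal,z],M))
w=get_calibration("wrist"); s,t,Q=st(); T=np.array(w["T"]); print("cam in tool",Q.inv().apply(T[:3,3]-t),(Q.inv().as_matrix()@T[:3,:3]).round(3).tolist())
print(w["fx"])
```

```text
port [0.4913 0.0912 0.058 ] knob [0.5577 0.1076 0.101 ] axis 13.873702685485224 0.06839532147742267
sides [(np.float64(0.169), np.float64(15.8)), (np.float64(0.158), np.float64(-75.7)), (np.float64(0.167), np.float64(-165.3)), (np.float64(0.155), np.float64(104.8))]
key [ 0.0117  0.0263 -0.01  ] 66.0
key [ 0.0039 -0.0265 -0.01  ] -81.6
key [-0.0283  0.0078 -0.01  ] 164.6
bar [ 0.6224 -0.1795  0.058 ] -154.8321298502184 0.03668242085795321
[ 0.6474 -0.058  -0.6477 -0.      0.7819 -0.    ]
[ 0.6474 -0.058  -0.6477 -0.     -0.2181  0.    ]
cam in tool [-6.98311031e-02 -1.82442566e-01 -7.46106062e-05] [[0.0, 0.963, 0.27], [0.001, -0.27, 0.963], [1.0, 0.0, -0.001]]
298.85803403227277
```

Lamp yaw is about 14.5°, so the keys put the ring at about 64.7° in world (0.87 rad from the lamp). The cartridge yaw is about 25°. I'll look at the port from close by first, with the wrist already at the insertion angle, then go to the cartridge.

```bash
cat >> h.py <<'E'
def down(jawdeg):
    a=np.radians(jawdeg); z=np.array([np.cos(a),np.sin(a),0]); y=np.array([0,0,-1.]); return np.c_[np.cross(y,z),y,z]
E
python3 -c "
from h import *
print(delta([.4913,.0912,.27],down(-25.3)))"
```

```text
[ 0.4544 -0.068  -0.417  -0.      0.5623 -0.    ]
```

```bash
python3 -m handwheel '[[[0.454,-0.068,-0.417,0,0.562,0],[0.454,-0.068,-0.417,0,0.562,0],[0.454,-0.068,-0.417,0,0.562,0],[0.454,-0.068,-0.417,0,0.562,0],[0.454,-0.068,-0.417,0,0.562,0],[0.454,-0.068,-0.417,0,0.562,0],[0.454,-0.068,-0.417,0,0.562,0],[0.454,-0.068,-0.417,0,0.562,0],[0.454,-0.068,-0.417,0,0.562,0],[0.454,-0.068,-0.417,0,0.562,0],[0.454,-0.068,-0.417,0,0.562,0],[0.454,-0.068,-0.417,0,0.562,0]]]'; python3 -c "
from h import *
print(delta([.4913,.0912,.27],down(-25.3)),st()[0]['q'])"
```

```text
clock: 1.8
tool_pos: [0.4261, 0.1895, 0.2574]
eef_rot: [-0.452, 0.543, -0.543, 0.453]
contact_force: [1.1, -0.9, -0.1]
opening: 1.001
[ 0.085  -0.0126  0.0818 -0.0001  0.083  -0.0003] [-0.66786748  0.41120109  0.22112978  1.96478695 -0.12597402  0.77758663
 -0.55543613]
```

```bash
python3 -m handwheel '[[[0.085,-0.0126,0.082,0,0.083,0],[0.085,-0.0126,0.082,0,0.083,0],[0.085,-0.0126,0.082,0,0.083,0],[0.085,-0.0126,0.082,0,0.083,0],[0.085,-0.0126,0.082,0,0.083,0],[0.085,-0.0126,0.082,0,0.083,0]]]'
python3 - <<'E'
from h import *
s,t,Q=st(); c=get_calibration("wrist"); im=snapshot("wrist"); save(im,"w1.png"); print(t,s["q"])
import json; json.dump({k:(v.tolist() if hasattr(v,"tolist") else v) for k,v in c.items()},open("w1.json","w"))
for th in ("lamp","latch"):
    for b in boxes_of(th,"wrist")[:2]: print(th,b)
for n,p in (("port",[.4913,.0912,.058]),("knob",[.5577,.1076,.101])): print(n,proj(c,p))
E
```

```text
clock: 2.3
tool_pos: [0.4907, 0.0939, 0.2693]
eef_rot: [-0.38, 0.596, -0.596, 0.38]
contact_force: [-0.3, 0.4, 0.1]
opening: 0.999
[0.49070822 0.09391215 0.26926625] [-0.47700068  0.44938208  0.29931853  1.86013587 -0.17154521  0.8575404
 -0.52776052]
lamp {'bbox': [194.6, 92.7, 366.7, 259.4], 'confidence': 0.98}
lamp {'bbox': [302.9, 137.1, 338.8, 170.1], 'confidence': 0.47}
latch {'bbox': [303.2, 139.3, 336.6, 169.3], 'confidence': 0.65}
port [281.8 183.7]
knob [328.1 153.8]
```

View pics/w1.png

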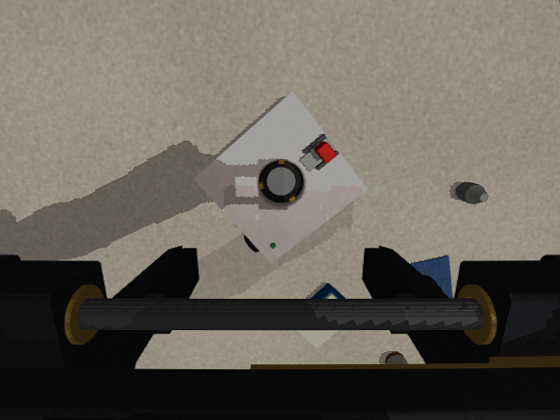

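The wrist view shows the port at about (281,183), the red grip at (326,152) and three brass keys. I'll fit the port numerically.

Run:
```python
from h import *
import json
from scipy import ndimage as nd
def an(im,c,u0,v0):
    im=im.astype(int); 
    ys,xs=np.mgrid[:im.shape[0],:im.shape[1]]; near=np.hypot(xs-u0,ys-v0)<45
    close=np.hypot(xs-u0,ys-v0)<26
    R_,G,B=im[...,0],im[...,1],im[...,2]
    br=close&(R_-B>45)&(R_<235)&(G>60)
    dark=close&(im.max(2)<90)|br
    l,n=nd.label(dark); 
    if n>1: l=(l==1+np.argmax(nd.sum(dark,l,range(1,n+1))))
    m=nd.binary_fill_holes(l>0).astype(np.uint8)
    k=cv2.findContours(m,cv2.RETR_EXTERNAL,cv2.CHAIN_APPROX_NONE)[0]; k=max(k,key=len)
    e=cv2.fitEllipse(k); print("ell",e); P=at(c,*e[0],.058); print("port",P)
    red=near&(R_>150)&(G<80)&(B<80); v,u=np.nonzero(red); 
    print("red px",len(u),u.min(),u.max(),v.min(),v.max())
    kn=at(c,u.mean(),v.mean(),.095);d=kn-P; print("knob",kn,np.degrees(np.arctan2(d[1],d[0])),np.hypot(*d[:2]))
    l,n=nd.label(br)
    for i in range(1,n+1):
        v,u=np.nonzero(l==i)
        if len(u)<6: continue
        q=at(c,u.mean(),v.mean(),.048)-P; print("key",len(u),np.degrees(np.arctan2(q[1],q[0])).round(1),np.hypot(*q[:2]).round(4))
an(cv2.imread("pics/w1.png")[...,::-1],json.load(open("w1.json")),281.5,182)
an(cv2.imread("pics/top0.png")[...,::-1],get_calibration("top"),208.8,260)
im=cv2.imread("pics/top0.png"); 
print(delta([.6224-.0,-.1795,.24],down(-65)))
```

```text
ell ((280.34710693359375, 183.20071411132812), (45.667152404785156, 47.65449523925781), 13.046841621398926)
port [0.4898 0.0927 0.058 ]Traceback (most recent call last):
  File "<stdin>", line 24, in <module>
  File "<stdin>", line 17, in an
    return umr_minimum(a, axis, None, out, keepdims, initial, where)
ValueError: zero-size array to reduction operation minimum which has no identity
```

```bash
cat > an.py <<'E'
from h import *
from scipy import ndimage as nd
def an(im,c,u0,v0):
    im=im.astype(int); 
    ys,xs=np.mgrid[:im.shape[0],:im.shape[1]]; near=np.hypot(xs-u0,ys-v0)<70
    close=np.hypot(xs-u0,ys-v0)<26
    R_,G,B=im[...,0],im[...,1],im[...,2]
    br=close&(R_-B>45)&(R_<235)&(G>60)
    dark=close&(im.max(2)<90)|br
    l,n=nd.label(dark); l=(l==1+np.argmax(nd.sum(dark,l,range(1,n+1))))
    m=nd.binary_fill_holes(l>0).astype(np.uint8)
    k=max(cv2.findContours(m,cv2.RETR_EXTERNAL,cv2.CHAIN_APPROX_NONE)[0],key=len)
    e=cv2.fitEllipse(cv2.convexHull(k)); P=at(c,*e[0],.058); print("ell",np.round([*e[0],*e[1]],1),"port",P)
    red=near&(R_>130)&(G<80)&(B<80); v,u=np.nonzero(red)
    kn=at(c,u.mean(),v.mean(),.098);d=kn-P; print("knob",len(u),kn,np.degrees(np.arctan2(d[1],d[0])),np.hypot(*d[:2]))
    l,n=nd.label(br)
    for i in range(1,n+1):
        v,u=np.nonzero(l==i)
        if len(u)<6: continue
        q=at(c,u.mean(),v.mean(),.048)-P; print("key",len(u),np.degrees(np.arctan2(q[1],q[0])).round(1),np.hypot(*q[:2]).round(4))
E
python3 - <<'E'
from an import *
import json
an(cv2.imread("pics/w1.png")[...,::-1],json.load(open("w1.json")),281.5,182)
an(cv2.imread("pics/top0.png")[...,::-1],get_calibration("top"),208.8,260)
print(delta([.6224,-.1795,.24],down(-65)))
E
```

```text
ell [280.3 183.2  46.7  48.6] port [0.4898 0.0927 0.058 ]
knob 198 [0.5571 0.1095 0.098 ] 14.016209979402632 0.06936519300052443
key 14 63.6 0.027
key 13 166.0 0.028
key 22 -81.2 0.0288
ell [208.5 259.6  29.2  30. ] port [0.4921 0.0917 0.058 ]
knob 67 [0.5586 0.1111 0.098 ] 16.263513160757356 0.06927200011548679
key 8 67.1 0.0295
key 7 -80.6 0.0265
key 8 161.8 0.0288
[1.937e-01 2.880e-02 2.349e-01 4.000e-04 2.235e-01 1.000e-04]
```

```bash
python3 -m handwheel '[[[0.194,0.029,0.235,0,0.2235,0],[0.194,0.029,0.235,0,0.2235,0],[0.194,0.029,0.235,0,0.2235,0],[0.194,0.029,0.235,0,0.2235,0],[0.194,0.029,0.235,0,0.2235,0],[0.194,0.029,0.235,0,0.2235,0],[0.194,0.029,0.235,0,0.2235,0],[0.194,0.029,0.235,0,0.2235,0],[0.194,0.029,0.235,0,0.2235,0],[0.194,0.029,0.235,0,0.2235,0],[0.194,0.029,0.235,0,0.2235,0],[0.194,0.029,0.235,0,0.2235,0]]]'
python3 - <<'E'
from h import *
s,t,Q=st(); c=get_calibration("wrist"); im=snapshot("wrist"); save(im,"w2.png"); print(t,s["q"])
import json; json.dump({k:(v.tolist() if hasattr(v,"tolist") else v) for k,v in c.items()},open("w2.json","w"))
p=proj(c,[.6224,-.1795,.058]); print(p); x,y=(int(k) for k in p); x0,y0=x-60,y-45; print(x0,y0)
cv2.imwrite("pics/w2c.png",cv2.resize(im[y0:y0+90,x0:x0+120,::-1],None,fx=6,fy=6,interpolation=cv2.INTER_CUBIC))
print(boxes_of("filter","wrist")[:1])
E
```

```text
clock: 3.45
tool_pos: [0.6224, -0.1789, 0.2405]
eef_rot: [-0.153, 0.691, -0.69, 0.153]
contact_force: [-0.7, 0.2, 0.2]
opening: 1.005
[ 0.62242912 -0.17885195  0.24050333] [-0.02471361  0.72014453  0.45839102  1.46354868 -0.34749017  1.03963752
 -0.62215901]
[280.8 186.3]
220 141
[{'bbox': [258.6, 159.9, 303.7, 204.5], 'confidence': 0.56}]
```

View pics/w2c.png

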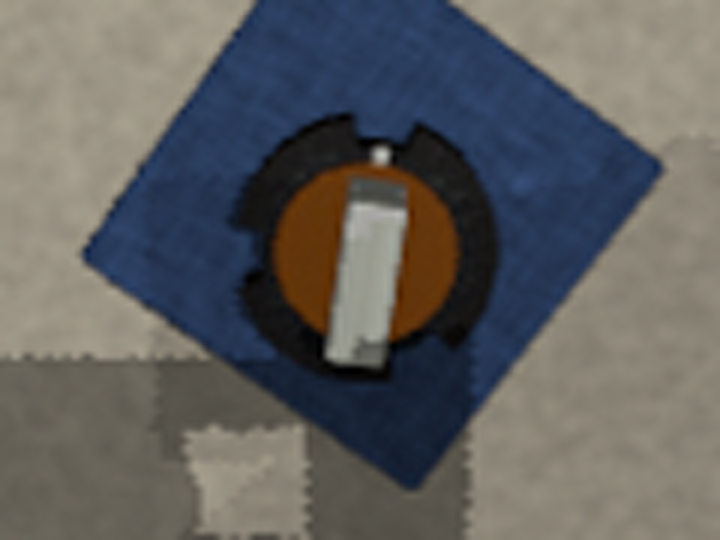

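The crop shows the white mark at (381,155), so the 0° notch faces up the picture. The bar's top face has corners (348,203), (407,207), (325,360) and (384,367).

Run:
```python
from h import *
import json
c=json.load(open("w2.json")); g=lambda x,y,z: at(c,220+(x-2.5)/6,141+(y-2.5)/6,z)
A,B,C,D=[g(*p,.062) for p in((348,203),(407,207),(384,367),(325,360))]
m=(A+B+C+D)/4; d=(A+B-C-D)/2; print("bar",m,np.hypot(*d[:2]),np.linalg.norm(A-B),np.degrees(np.arctan2(d[1],d[0])))
disc=g(370,247,.024); mk=g(381,155,.024); q=mk-disc; print("disc",disc,mk,np.degrees(np.arctan2(q[1],q[0])))
y=np.degrees(np.arctan2(d[1],d[0]))
print(delta([*m[:2],.032],down(y-90)), st()[0]["contact_force"])
```

```text
bar [ 0.620975 -0.1799    0.062   ] 0.03319868220276225 0.011903780911962373 16.98853091063529
disc [ 0.6225 -0.1802  0.024 ] [ 0.6422 -0.1737  0.024 ] 18.260267109533494
[ 1.600e-03  2.088e-01 -3.000e-04  3.000e-04  4.430e-02 -2.000e-04] [0.68846911 0.70577806 0.46968609]
```

```bash
python3 -m handwheel '[[[0.001,0.04,0,0,0.0417,0],[0.001,0.08,0,0,0.0417,0],[0.001,0.12,0,0,0.0417,0],[0.001,0.15,0,0,0.0417,0],[0.001,0.17,0,0,0.0417,0],[0.001,0.185,0,0,0.0417,0],[0.001,0.195,0,0,0.0417,0],[0.001,0.203,0,0,0.0417,0],[0.001,0.208,0,0,0.0417,0],[0.001,0.208,0,0,0.0417,0],[0.001,0.208,0,0,0.0417,0]]]'
python3 -m handwheel '[[[0,0,0,0,0,0],[0,0,0,0,0,0],[0,0,0,0,0,0],[0,0,0,0,0,0],[0,0,0,0,0,0],[0,0,0,0,0,0],[0,0,0,0,0,0],[0,0,0,0,0,0],[0,0,0,0,0,0],[0,0,0,0,0,0]]]' -1 30
```

```text
clock: 4.47
tool_pos: [0.622, -0.1824, 0.0331]
eef_rot: [0.106, -0.699, 0.699, -0.107]
contact_force: [0.2, -0.5, 0.5]
opening: 0.997
clock: 5.3
tool_pos: [0.6214, -0.1823, 0.0324]
eef_rot: [-0.106, 0.699, -0.699, 0.106]
contact_force: [0.1, -0.0, 0.2]
opening: 0.275
```

```bash
python3 -m handwheel '[[[0,0,0,0,0,0],[0,0,0,0,0,0],[0,0,0,0,0,0],[0,0,0,0,0,0],[0,0,0,0,0,0],[0,0,0,0,0,0]]]'
python3 -m handwheel '[[[0,-0.01,0,0,0,0],[0,-0.03,0,0,0,0],[0,-0.06,0,0,0,0],[0,-0.09,0,0,0,0],[0,-0.13,0,0,0,0],[0,-0.17,0,0,0,0],[0,-0.17,0,0,0,0],[0,-0.17,0,0,0,0],[0,-0.17,0,0,0,0]]]'
python3 - <<'E'
from h import *
s,t,Q=st(); c=get_calibration("wrist"); im=snapshot("wrist"); save(im[100:400,140:420],"w3.png"); print(t,s["q"],s["opening"],Q.as_matrix().round(3).tolist(),proj(c,t-[0,0,-.019]))
print(boxes_of("filter","wrist")[:1])
E
```

```text
clock: 5.8
tool_pos: [0.6215, -0.1823, 0.0324]
eef_rot: [-0.106, 0.699, -0.699, 0.106]
contact_force: [0.0, -0.1, 0.2]
opening: 0.007
clock: 6.55
tool_pos: [0.6211, -0.1819, 0.2025]
eef_rot: [-0.106, 0.699, -0.699, 0.106]
contact_force: [-0.1, -0.5, 0.1]
opening: 0.004
[ 0.62107239 -0.18191777  0.20246248] [-0.0317033   0.76445254  0.47958499  1.51266161 -0.40016596  0.9635875
 -0.70442698] 0.0035761208506335535 [[-0.955, -0.0, 0.297], [-0.297, 0.001, -0.955], [0.0, -1.0, -0.001]] [280.1 249.9]
[{'bbox': [255.4, 163.3, 304.7, 208.8], 'confidence': 0.58}]
```

View pics/w3.png

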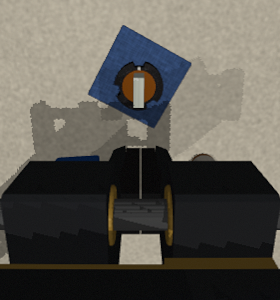

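The grasp missed: the fingers shut fully (opening 0.004), and the cartridge still stands on the mat at full-frame (279,187). I'll check the fingertip and bar positions before retrying.

Run:
```python
from h import *
s,t,Q=st(); c=get_calibration("wrist"); im=cv2.imread("pics/w3.png")
for dz in (0,.019,.04,.06): print(dz,proj(c,t+[0,0,dz])-[140,100])
for z in (.058,.062): print(proj(c,[.621,-.18,z])-[140,100])
cv2.imwrite("pics/w3c.png",cv2.resize(im[60:200,80:200],None,fx=4.2,fy=4.2,interpolation=cv2.INTER_CUBIC))
snap=snapshot("top"); save(snap,"top1.png")
print(boxes_of("filter","top")[:2],boxes_of("mat","top")[:1])
```

```text
0 [140.  138.4]
0.019 [139.9 149.9]
0.04 [139.9 165.8]
0.06 [139.8 185.3]
[139.   91.4]
[139.   92.2]
[] [{'bbox': [306.4, 171.9, 338.6, 215.0], 'confidence': 0.54}]
```

View pics/w3c.png

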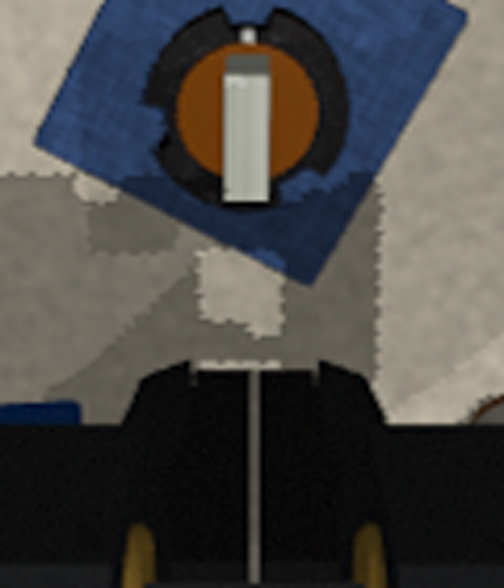

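The bar's position checks out: the bar, seen at (139,92.6), was predicted at (139,92.2). The fingertips, though, show at row 147 where the TCP projects to 138. I'll check where the tips really are with the scene camera.

Run:
```python
from h import *
s,t,Q=st(); c=get_calibration("scene"); im=snapshot("scene")
p=proj(c,t); print(t,p,[proj(c,t+Q.apply([0,-d,0])) for d in (.019,.04,.064)],[proj(c,t+Q.apply([d,0,0])) for d in (-.02,.02)])
x,y=(int(k) for k in p); x0,y0=x-60,y-50; print(x0,y0)
cv2.imwrite("pics/s1.png",cv2.resize(im[y0:y0+100,x0:x0+120,::-1],None,fx=6,fy=6,interpolation=cv2.INTER_CUBIC))
print(proj(c,[.621,-.18,.062]),proj(c,[.621,-.18,0.004]))
```

```text
[ 0.62068512 -0.18200726  0.20099295] [226.8 121.3] [array([226. , 111.2]), array([225. ,  99.6]), array([223.9,  85.8])] [array([218.9, 125.1]), array([234.3, 117.6])]
166 71
[232.1 187. ] [233.9 210.4]
```

View pics/s1.png

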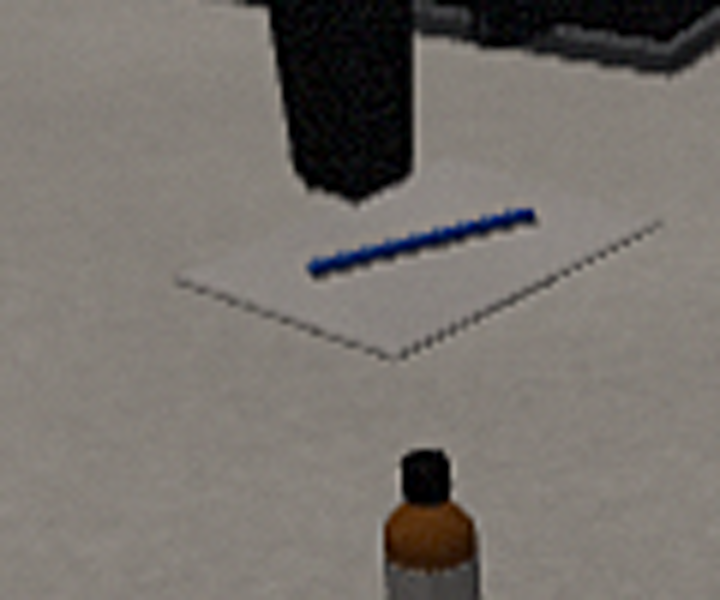

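The scene camera also puts the tips about 38 mm above the reported TCP, centred laterally. I'll get the figure from both cameras and check the gripper body too.

Run:
```python
from h import *
s,t,Q=st(); c=get_calibration("scene"); w=get_calibration("wrist")
f=lambda c,x,d,z: proj(c,t+Q.apply([x,-d,z]))
for d in (.03,.034,.038,.042): print(d,"wrist row",f(w,-.009,d,0)[1]-100,"scene tip corners",[((f(c,x,d,z)-[166,71])*6).round() .tolist() for x in(-.009,.009) for z in (-.009,.009)])
for d in (.064,.083,.102): print(d,"body",[((f(c,x,d,z)-[166,71])*6).round().tolist() for x in(-.0375,.0375) for z in (-.0935,.0935)])
```

```text
0.03 wrist row 142.6 scene tip corners [[358.0, 221.0], [312.0, 206.0], [400.0, 202.0], [355.0, 188.0]]
0.034 wrist row 145.3 scene tip corners [[356.0, 208.0], [311.0, 193.0], [400.0, 189.0], [353.0, 175.0]]
0.038 wrist row 148.2 scene tip corners [[356.0, 194.0], [310.0, 179.0], [398.0, 175.0], [353.0, 161.0]]
0.042 wrist row 151.3 scene tip corners [[355.0, 181.0], [308.0, 166.0], [398.0, 162.0], [352.0, 148.0]]
0.064 body [[517.0, 208.0], [19.0, 54.0], [694.0, 123.0], [208.0, -10.0]]
0.083 body [[514.0, 134.0], [8.0, -13.0], [695.0, 53.0], [201.0, -74.0]]
0.102 body [[512.0, 58.0], [-3.0, -82.0], [696.0, -19.0], [194.0, -139.0]]
```

Both cameras agree: the real tips are about 36 mm behind the reported TCP along the fingers, so they closed just above the bar. From here I'll use reported z = true z − 0.036. Reopen and retry.

```bash
python3 -m handwheel '[[[-0.001,0.01,-0.002,0,0,0],[-0.001,0.02,-0.002,0,0,0],[-0.001,0.03,-0.002,0,0,0],[-0.001,0.04,-0.002,0,0,0],[-0.001,0.05,-0.002,0,0,0],[-0.001,0.06,-0.002,0,0,0],[-0.001,0.07,-0.002,0,0,0],[-0.001,0.08,-0.002,0,0,0],[-0.001,0.09,-0.002,0,0,0],[-0.001,0.1,-0.002,0,0,0],[-0.001,0.11,-0.002,0,0,0],[-0.001,0.12,-0.002,0,0,0]]]' 1 30
python3 -m handwheel '[[[0,0,0,0,0,0],[0,0,0,0,0,0],[0,0.02,0,0,0,0],[0,0.04,0,0,0,0],[0,0.055,0,0,0,0],[0,0.065,0,0,0,0],[0,0.073,0,0,0,0],[0,0.079,0,0,0,0],[0,0.083,0,0,0,0],[0,0.085,0,0,0,0],[0,0.085,0,0,0,0]]]'
python3 -m handwheel '[[[0,0,0,0,0,0],[0,0,0,0,0,0],[0,0,0,0,0,0],[0,0,0,0,0,0],[0,0,0,0,0,0],[0,0,0,0,0,0],[0,0,0,0,0,0],[0,0,0,0,0,0],[0,0,0,0,0,0],[0,0,0,0,0,0],[0,0,0,0,0,0],[0,0,0,0,0,0]]]' -1 30
python3 -m handwheel '[[[0,0,0,0,0,0],[0,0,0,0,0,0],[0,0,0,0,0,0],[0,0,0,0,0,0],[0,0,0,0,0,0]]]'
```

```text
clock: 7.85
tool_pos: [0.6219, -0.1801, 0.0815]
eef_rot: [-0.106, 0.699, -0.699, 0.106]
contact_force: [0.3, 0.1, 0.3]
opening: 0.888
clock: 8.77
tool_pos: [0.622, -0.1802, -0.0025]
eef_rot: [0.106, -0.699, 0.699, -0.106]
contact_force: [0.2, 0.7, -0.3]
opening: 0.998
clock: 9.77
tool_pos: [0.6218, -0.18, -0.0027]
eef_rot: [-0.106, 0.699, -0.699, 0.106]
contact_force: [0.8, 0.2, -0.8]
opening: 0.13
clock: 10.18
tool_pos: [0.6218, -0.1801, -0.0026]
eef_rot: [-0.106, 0.699, -0.699, 0.106]
contact_force: [1.0, 0.0, -0.3]
opening: 0.131
```

Gripped: 0.131 × 88 ≈ 11.5 mm, the bar's width. Lift and carry.

```bash
python3 -m handwheel '[[[0,-0.01,0,0,0,0],[0,-0.03,0,0,0,0],[0,-0.06,0,0,0,0],[0,-0.09,0,0,0,0],[0,-0.12,0,0,0,0],[0,-0.14,0,0,0,0],[0,-0.15,0,0,0,0],[0,-0.15,0,0,0,0],[0,-0.15,0,0,0,0]]]' - 45
python3 - <<'E'
from h import *
s,t,Q=st(); im=snapshot("wrist"); c=get_calibration("wrist"); print(t,s["opening"],s["contact_force"])
z=Q.as_matrix()[:,2]; print("jaw",np.degrees(np.arctan2(z[1],z[0])))
cv2.imwrite("pics/w4.png",cv2.resize(im[180:320,200:360,::-1],None,fx=4,fy=4,interpolation=cv2.INTER_CUBIC))
b=t+[0,0,.0066]
print("disc top exp",proj(c,b+[0,0,.02]), [ (proj(c,b+[0,0,.02]+Q.apply([x,0,0]))-[200,180])*4 for x in (-.03,.03,-.017)])
print(delta([.491,.0922,.13],down(64.5-90)))
E
```

```text
clock: 10.93
tool_pos: [0.6215, -0.1799, 0.1471]
eef_rot: [-0.106, 0.699, -0.699, 0.106]
contact_force: [0.1, -0.2, -2.3]
opening: 0.131
[ 0.62154504 -0.17987251  0.14714848] 0.13111726563540232 [ 0.08316186 -0.15222918 -2.31859045]
jaw -72.7004831118832
disc top exp [281.  255.2] [array([324. ,  93.2]), array([323.6, 488.4]), array([324., 186.])]
[ 0.0432  0.0167 -0.298   0.0007 -0.2622  0.0003]
```

View pics/w4.png

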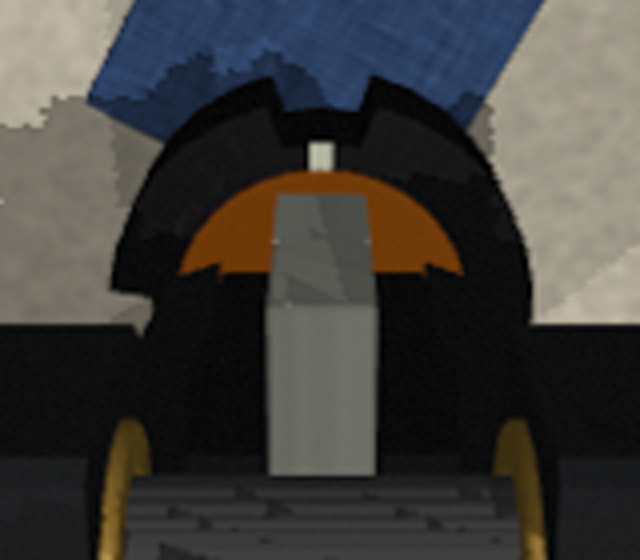

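The view shows the cartridge held square: its notch is centred at x≈322 where 324 is expected, and its top rim edge is at about 95 where 93 is expected. I'll carry it over the port.

```bash
python3 -m handwheel '[[[0.005,0.002,-0.03,0,-0.026,0],[0.009,0.004,-0.06,0,-0.053,0],[0.014,0.006,-0.095,0,-0.08,0],[0.019,0.008,-0.13,0,-0.11,0],[0.024,0.01,-0.165,0,-0.14,0],[0.029,0.012,-0.2,0,-0.17,0],[0.034,0.014,-0.235,0,-0.2,0],[0.038,0.015,-0.265,0,-0.23,0],[0.041,0.017,-0.285,0,-0.25,0],[0.043,0.017,-0.298,0,-0.262,0],[0.043,0.017,-0.298,0,-0.262,0],[0.043,0.017,-0.298,0,-0.262,0]]]'
python3 - <<'E'
from h import *
s,t,Q=st(); im=snapshot("scene"); c=get_calibration("scene"); print(t,s["q"],s["contact_force"])
z=Q.as_matrix()[:,2]; print("jaw",np.degrees(np.arctan2(z[1],z[0])),Q.as_matrix()[2].round(4))
print(delta([.491,.0922,.06],down(64.5-90)))
E
```

```text
clock: 11.98
tool_pos: [0.4921, 0.091, 0.1298]
eef_rot: [0.377, -0.598, 0.598, -0.376]
contact_force: [0.7, -0.1, -1.0]
opening: 0.127
[0.49213665 0.0909947  0.12984892] [-0.41399827  0.65804655  0.2245491   2.0204316  -0.28988946  0.49390461
 -0.42515208] [ 0.74607063 -0.09401661 -1.00471959]
jaw -25.605698974396315 [ 1.1e-03 -1.0e+00 -3.0e-04]
[-0.0013  0.0701 -0.0027 -0.0003 -0.0012  0.0004]
```

```bash
python3 -m handwheel '[[[-0.001,0.02,-0.002,0,0,0],[-0.001,0.045,-0.002,0,0,0],[-0.001,0.06,-0.002,0,0,0],[-0.001,0.068,-0.002,0,0,0],[-0.001,0.073,-0.002,0,0,0],[-0.001,0.073,-0.002,0,0,0]]]'
python3 -c "
from h import *
s,t,Q=st();print(t,s['contact_force'],s['moment'],delta([.491,.0922,.055]))"
```

```text
clock: 12.53
tool_pos: [0.4911, 0.092, 0.0568]
eef_rot: [0.377, -0.598, 0.599, -0.376]
contact_force: [0.2, 0.2, -0.5]
opening: 0.127
[0.49107944 0.09203388 0.05683493] [ 0.19656347  0.21777358 -0.52384183] [-0.11592604  0.08062027 -0.0070756 ] [-0.0001  0.0018 -0.0001  0.      0.      0.    ]
```

```bash
python3 -m handwheel '[[[0,0.001,0,0,0,0],[0,0.002,0,0,0,0],[0,0.003,0,0,0,0],[0,0.004,0,0,0,0],[0,0.005,0,0,0,0],[0,0.006,0,0,0,0],[0,0.006,0,0,0,0]]]'
```

```text
clock: 13.12
tool_pos: [0.4908, 0.0934, 0.0514]
eef_rot: [-0.377, 0.598, -0.598, 0.377]
contact_force: [-0.0, 0.2, -1.9]
opening: 0.132
```

```bash
python3 -m handwheel '[[[0,0.001,0,0,0,0],[0,0.002,0,0,0,0],[0,0.003,0,0,0,0],[0,0.004,0,0,0,0],[0,0.004,0,0,0,0]]]'
```

```text
clock: 13.53
tool_pos: [0.4907, 0.0934, 0.0472]
eef_rot: [-0.377, 0.598, -0.598, 0.377]
contact_force: [-0.1, -0.5, -2.1]
opening: 0.131
```

```bash
python3 -m handwheel '[[[0,0.001,0,0,0,0],[0,0.002,0,0,0,0],[0,0.003,0,0,0,0],[0,0.003,0,0,0,0]]]'
```

```text
clock: 13.87
tool_pos: [0.4907, 0.0933, 0.0442]
eef_rot: [-0.377, 0.598, -0.598, 0.377]
contact_force: [-0.6, 0.0, -0.5]
opening: 0.133
```

```bash
python3 -m handwheel '[[[0,0.001,0,0,0,0],[0,0.002,0,0,0,0],[0,0.003,0,0,0,0],[0,0.003,0,0,0,0]]]'
```

```text
clock: 14.2
tool_pos: [0.4907, 0.0934, 0.0412]
eef_rot: [-0.377, 0.598, -0.598, 0.377]
contact_force: [0.9, 0.5, -1.4]
opening: 0.127
```

```bash
python3 -m handwheel '[[[0,0.001,0,0,0,0],[0,0.002,0,0,0,0],[0,0.002,0,0,0,0]]]'
```

```text
clock: 14.45
tool_pos: [0.4907, 0.0934, 0.0393]
eef_rot: [-0.377, 0.598, -0.598, 0.377]
contact_force: [0.6, 0.1, -1.0]
opening: 0.133
```

```bash
python3 -m handwheel '[[[0,0.001,0,0,0,0],[0,0.002,0,0,0,0],[0,0.003,0,0,0,0],[0,0.003,0,0,0,0]]]'
```

```text
clock: 14.78
tool_pos: [0.4907, 0.0934, 0.0362]
eef_rot: [-0.377, 0.598, -0.598, 0.377]
contact_force: [0.3, 0.2, -1.1]
opening: 0.135
```

```bash
python3 -m handwheel '[[[0,0.001,0,0,0,0],[0,0.002,0,0,0,0],[0,0.003,0,0,0,0],[0,0.003,0,0,0,0]]]'
```

```text
clock: 15.12
tool_pos: [0.4907, 0.0934, 0.0332]
eef_rot: [-0.377, 0.598, -0.598, 0.377]
contact_force: [0.3, 0.9, -0.8]
opening: 0.132
```

It is well past key level (0.041) with no contact force, so the notches straddle the keys. Continue to the floor.

```bash
python3 -m handwheel '[[[0,0.001,0,0,0,0],[0,0.002,0,0,0,0],[0,0.003,0,0,0,0],[0,0.003,0,0,0,0]]]'
```

```text
clock: 15.45
tool_pos: [0.4907, 0.0933, 0.0302]
eef_rot: [-0.377, 0.598, -0.598, 0.377]
contact_force: [-0.4, 0.6, -0.7]
opening: 0.129
```

```bash
python3 -m handwheel '[[[0,0.001,0,0,0,0],[0,0.001,0,0,0,0],[0,0.001,0,0,0,0]]]'
```

```text
clock: 15.7
tool_pos: [0.4908, 0.0934, 0.0294]
eef_rot: [-0.377, 0.598, -0.598, 0.377]
contact_force: [0.7, 0.5, -0.4]
opening: 0.131
```

```bash
python3 -m handwheel '[[[0,0.001,0,0,0,0],[0,0.001,0,0,0,0],[0,0.001,0,0,0,0]]]'
```

```text
clock: 15.95
tool_pos: [0.4908, 0.0934, 0.0292]
eef_rot: [-0.377, 0.598, -0.598, 0.377]
contact_force: [-1.1, -0.3, 7.3]
opening: 0.132
```

Run:
```python
from h import *
s,t,Q=st(); im=snapshot("scene"); c=get_calibration("scene"); p=proj(c,[.491,.092,.058]); x,y=map(int,p); print(t,s["contact_force"],x,y)
cv2.imwrite("pics/s2.png",cv2.resize(im[y-60:y+40,x-65:x+65,::-1],None,fx=6,fy=6,interpolation=cv2.INTER_CUBIC))
```

```text
[0.49076376 0.09341819 0.02918708] [-1.08276505 -0.30868364  7.30919578] 380 236
```

View pics/s2.png

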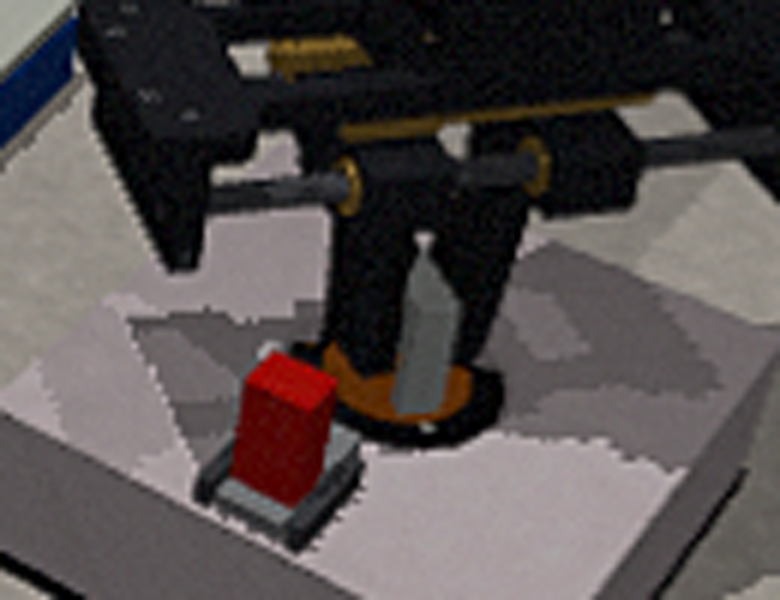

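The picture shows the disc sunk in the port with the red latch open. The stop came at reported z 0.0292 (predicted 0.0294) with about 8 N, so it is home. Ease off, open and lift.

```bash
python3 -m handwheel '[[[0,-0.001,0,0,0,0],[0,-0.001,0,0,0,0],[0,-0.001,0,0,0,0],[0,-0.001,0,0,0,0],[0,-0.001,0,0,0,0],[0,-0.001,0,0,0,0],[0,-0.001,0,0,0,0],[0,-0.001,0,0,0,0],[0,-0.001,0,0,0,0],[0,-0.001,0,0,0,0],[0,-0.001,0,0,0,0]]]' 0.0
python3 -m handwheel '[[[0,-0.01,0,0,0,0],[0,-0.03,0,0,0,0],[0,-0.06,0,0,0,0],[0,-0.09,0,0,0,0],[0,-0.12,0,0,0,0],[0,-0.16,0,0,0,0],[0,-0.2,0,0,0,0],[0,-0.22,0,0,0,0],[0,-0.22,0,0,0,0],[0,-0.22,0,0,0,0]]]'
python3 - <<'E'
from an import *
s,t,Q=st(); c=get_calibration("wrist"); im=snapshot("wrist"); save(im,"w5.png"); p=proj(c,[.491,.092,.058]); print(t,s["opening"],p)
x,y=map(int,p); x0,y0=x-60,y-50; print(x0,y0)
cv2.imwrite("pics/w5c.png",cv2.resize(im[y0:y0+90,x0:x0+120,::-1],None,fx=6,fy=6,interpolation=cv2.INTER_CUBIC))
an(im,c,*p)
import json; json.dump({k:(v.tolist() if hasattr(v,"tolist") else v) for k,v in c.items()},open("w5.json","w"))
E
```

```text
clock: 16.92
tool_pos: [0.4908, 0.0934, 0.0294]
eef_rot: [-0.377, 0.598, -0.598, 0.377]
contact_force: [1.0, -0.2, 0.1]
opening: 0.496
clock: 17.75
tool_pos: [0.4911, 0.0936, 0.2508]
eef_rot: [0.376, -0.598, 0.598, -0.378]
contact_force: [-0.9, -0.2, -0.5]
opening: 0.5
[0.49111836 0.09355745 0.25083646] 0.49997384215294305 [280.5 186. ]
220 136
ell [279.5 185.5  48.4  48.7] port [0.4901 0.0932 0.058 ]
knob 234 [0.5571 0.1097 0.098 ] 13.834853156658719 0.06900181157042189
key 21 62.3 0.0267
key 296 -4.9 0.0058
key 6 157.8 0.0172
key 8 164.5 0.0277
key 28 -81.1 0.0291
```

View pics/w5c.png

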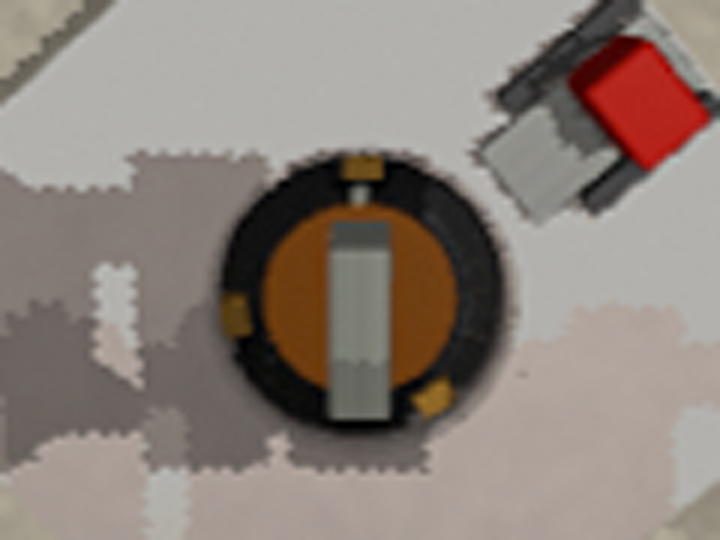

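All three brass keys show in the notches, at (362,167), (236,316) and (433,398), so the cartridge is home and released with the latch open. Next I'll shut the fingers and push the knob from outside along the lamp's −x.

```bash
python3 -c "
from h import *
print(delta([.5856,.1179,.12],down(-75.5)))"
```

```text
[-6.320e-02  1.295e-01  7.570e-02  2.000e-04  2.776e-01  0.000e+00]
```

```bash
python3 -m handwheel '[[[-0.01,0,0.012,0,0.035,0],[-0.02,0,0.024,0,0.07,0],[-0.03,0,0.036,0,0.105,0],[-0.04,0.02,0.048,0,0.14,0],[-0.05,0.04,0.06,0,0.175,0],[-0.06,0.06,0.07,0,0.21,0],[-0.063,0.08,0.076,0,0.245,0],[-0.063,0.1,0.076,0,0.2776,0],[-0.063,0.12,0.076,0,0.2776,0],[-0.063,0.13,0.076,0,0.2776,0],[-0.063,0.13,0.076,0,0.2776,0],[-0.063,0.13,0.076,0,0.2776,0]]]' -1 20
python3 - <<'E'
from h import *
print(delta([.5856,.1179,.042],down(-75.5)))
s,t,Q=st(); im=snapshot("wrist"); c=get_calibration("wrist"); save(im[120:320,180:380],"w6.png"); print(t,s["opening"])
k=np.array([.4907,.0934,0]);u=np.array([.968,.25,0])
print("knob exp",[proj(c,k+u*d+[0,0,.101])-[180,120] for d in(.063,.071,.079)], "tip near face",proj(c,t+Q.apply([-.009,-.036,0]))-[180,120])
E
```

```text
clock: 18.8
tool_pos: [0.5857, 0.1171, 0.1186]
eef_rot: [0.09, -0.701, 0.702, -0.088]
contact_force: [0.3, -0.1, 0.6]
opening: 0.001
[-0.0003  0.0766 -0.0008  0.     -0.0001  0.0007]
[0.58572965 0.11709069 0.1186295 ] 0.0010703468962970021
knob exp [array([ 98.6, 154.8]), array([ 98.6, 144.9]), array([ 98.6, 134.9])] tip near face [ 99.7 127.4]
```

View pics/w6.png

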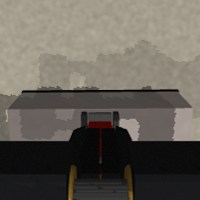

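The lamp's edge is level in the picture, and the red grip at x≈100 (98.6 expected) is centred in line with the fingers. Lower and push.

```bash
python3 -m handwheel '[[[0,0.02,-0.001,0,0,0],[0,0.04,-0.001,0,0,0],[0,0.055,-0.001,0,0,0],[0,0.065,-0.001,0,0,0],[0,0.073,-0.001,0,0,0],[0,0.077,-0.001,0,0,0],[0,0.077,-0.001,0,0,0]]]'
python3 -m handwheel '[[[0.003,0,0,0,0,0],[0.006,0,0,0,0,0],[0.009,0,0,0,0,0],[0.012,0,0,0,0,0],[0.014,0,0,0,0,0],[0.014,0,0,0,0,0]]]'
```

```text
clock: 19.43
tool_pos: [0.5864, 0.1184, 0.0424]
eef_rot: [-0.089, 0.702, -0.701, 0.089]
contact_force: [0.1, -0.8, -0.1]
opening: 0.006
clock: 19.93
tool_pos: [0.5731, 0.115, 0.0429]
eef_rot: [-0.089, 0.702, -0.701, 0.09]
contact_force: [1.1, -0.1, -0.1]
opening: 0.006
```

```bash
python3 -m handwheel '[[[0.002,0,0,0,0,0],[0.004,0,0,0,0,0],[0.006,0,0,0,0,0],[0.006,0,0,0,0,0]]]'
```

```text
clock: 20.27
tool_pos: [0.5668, 0.1133, 0.0426]
eef_rot: [-0.089, 0.701, -0.701, 0.089]
contact_force: [2.6, 0.2, 1.1]
opening: 0.004
```

```bash
python3 -m handwheel '[[[0.002,0,0,0,0,0],[0.004,0,0,0,0,0],[0.005,0,0,0,0,0],[0.005,0,0,0,0,0]]]'
```

```text
clock: 20.6
tool_pos: [0.5617, 0.1119, 0.0424]
eef_rot: [0.089, -0.701, 0.701, -0.089]
contact_force: [1.6, 0.6, 1.5]
opening: 0.004
```

```bash
python3 -m handwheel '[[[0.001,0,0,0,0,0],[0.002,0,0,0,0,0],[0.002,0,0,0,0,0]]]'
```

```text
clock: 20.85
tool_pos: [0.5599, 0.1115, 0.0424]
eef_rot: [0.089, -0.701, 0.701, -0.089]
contact_force: [0.7, -0.8, 0.8]
opening: 0.007
```

```bash
python3 -m handwheel '[[[0.001,0,0,0,0,0],[0.002,0,0,0,0,0],[0.002,0,0,0,0,0]]]'
```

```text
clock: 21.1
tool_pos: [0.5597, 0.1114, 0.0425]
eef_rot: [0.088, -0.701, 0.702, -0.09]
contact_force: [4.7, 0.3, -1.5]
opening: 0.006
```

```bash
python3 -m handwheel '[[[0.001,0,0,0,0,0],[0.001,0,0,0,0,0],[0.001,0,0,0,0,0]]]'
```

```text
clock: 21.35
tool_pos: [0.5597, 0.1114, 0.0425]
eef_rot: [0.088, -0.701, 0.702, -0.091]
contact_force: [6.0, 1.0, -3.3]
opening: 0.006
```

It has hit a stop. Back off, lift and check from above.

```bash
python3 -m handwheel '[[[-0.01,0,0,0,0,0],[-0.03,0,0,0,0,0],[-0.035,-0.03,0,0,0,0],[-0.035,-0.07,0,0,0,0],[-0.035,-0.11,0,0,0,0],[-0.02,-0.15,0,0,0,0],[0.02,-0.19,0,0,0,0],[0.06,-0.2,0,0,0,0],[0.08,-0.2,0,0,0,0],[0.08,-0.2,0,0,0,0],[0.08,-0.2,0,0,0,0]]]'
python3 - <<'E'
from an import *
s,t,Q=st(); c=get_calibration("wrist"); im=snapshot("wrist"); p=proj(c,[.4907,.0934,.058]); print(t,p)
x,y=map(int,p); x0,y0=x-60,y-60; print(x0,y0)
cv2.imwrite("pics/w7c.png",cv2.resize(im[y0:y0+100,x0:x0+120,::-1],None,fx=6,fy=6,interpolation=cv2.INTER_CUBIC))
an(im,c,*p)
k=np.array([.4907,.0934,0]);u=np.array([.968,.25,0])
print([(proj(c,k+u*d+[0,0,.101])-[x0,y0])*6 for d in(.045,.053,.061)])
E
```

```text
clock: 22.27
tool_pos: [0.4769, 0.0908, 0.2425]
eef_rot: [-0.09, 0.702, -0.701, 0.088]
contact_force: [0.9, -0.1, 0.3]
opening: 0.004
[0.47691452 0.09080931 0.24249991] [281.  174.1]
221 114
ell [282.  173.8  49.5  49.7] port [0.4914 0.0922 0.058 ]
knob 252 [0.5414 0.1054 0.098 ] 14.788677614165167 0.05171305444469509
key 31 66.6 0.0275
key 8 18.2 0.0169
key 26 -83.4 0.028
key 29 165.5 0.0295
[array([360. , 142.2]), array([360. ,  95.4]), array([360. ,  47.4])]
```

View pics/w7c.png

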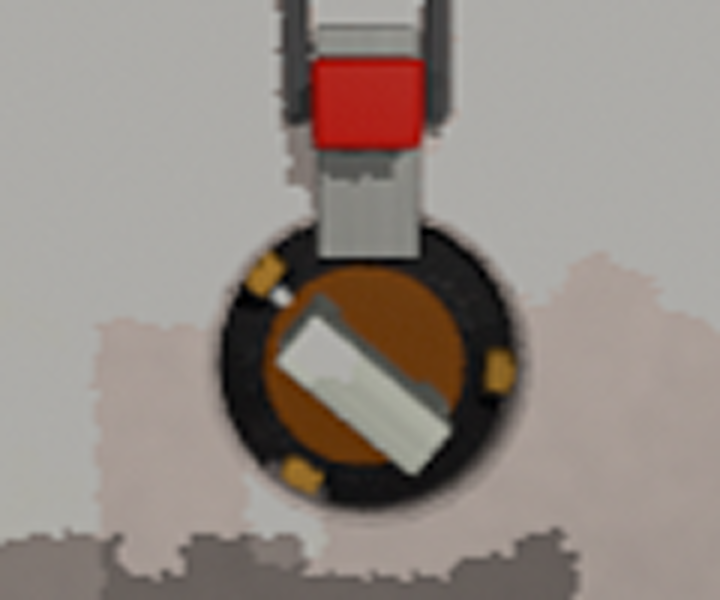

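The tongue lies over the rim, with its end at (368,258). The grip has moved from 69.1 to 51.7 mm from the port axis, about 17.4 mm by image and up against its stop. All three keys still sit in the notches and the arm is clear.

```bash
python3 -c "
from h import *
print(job.finish_job())"
```

```text
the job is handed in; nothing more can be done
None
```

The cartridge is fully home in the port on its keys, and the latch is slid over its rim to its stop. I handed the job in at about 22 s of the 58 s; no verdict was given.

- **Failed first grasp:** the fingers shut on air just above the bar. The wrist and scene cameras both put the real fingertips about 36 mm behind the reported TCP. I used that offset from then on, and the second grasp held (opening about 11.5 mm, the bar's width).
- **Insertion:** I turned the cartridge to the ring angle seen in the images, about 64.5° in world. It went past key level with no contact force and no searching. It stopped on the floor at reported z 0.0292 m (0.0294 predicted) with about 8 N.
- **Latch:** I pushed it with shut fingers until it stopped; the force along the push rose to about 6 N. By image the grip moved about 17.4 mm of 18, with 15 needed.
- **Last checks:** the final picture showed the tongue over the rim, all three keys in their notches and the arm clear above. My moves kept clear of the slide box, oil bottle and objective, but I did not measure them again at the end.
- **Disagreements:** the port position differed by 1–2 mm between measurements, and the ring angle by a few degrees. Both were within what the fit allows.

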